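Open the leaf case's lower sliding door and bar the mould press

TASK

Slide the lower of the two sliding doors on top of the wooden leaf case all the way behind (under) its neighbour, keeping the upper door shut. Take the wooden retaining bar out of the open bay and lay it across the two forked posts of the mould press, so that it rests down in both forks and sticks out past both posts. Set the bar down rather than dropping it, leave the lower door open, and do not disturb the things standing around.

Things in the scene. Friction and masses are not known exactly. Their poses are not given: they have to be found in the camera images.
- case: Fixed wooden case 250 (x) x 400 (y) x 92 mm high; origin: centre of its underside. Two sliding doors on a double track along its y axis close its top: the lower door the +y half, the upper door the -y half. Side rails (x = +-119 mm) are 92 mm high, the +y end wall (inner face y = 190 mm) 64 mm, a middle wall at y = 0 62 mm; inner floor 12 mm above the table.
- lower_door (a joint): Travel (m): 0 = shut, 0.14 = its stop, fully under the upper door; grows towards the case's -y. Starts 0 to 0.03 open. Friction about 2 N; stays where left. Board 222 (x) x 200 (y) x 7 mm, top face 73 mm above the table. Fully open it clears the bay from y = 50 to 190 mm of the case, and its pull's centre is at y = 32 mm, its face 14 mm short of the upper door.
- lower_door_pull (a point): Centre of the lower door's pull: a dark wooden block 40 (x) x 16 (y) x 20 mm high on the door near its +y end, 73 to 93 mm above the table; axes are the case's; moves with the door. It can be pinched over its 40 mm length, or pushed.
- upper_door (a joint): Travel (m): 0 = shut, grows towards the case's +y (over the lower door). Board like the lower one, top face 85 mm above the table, +y edge at y = 10 mm of the case when shut, a like pull near its -y end (top 105 mm above the table). Friction about 2 N. Starts within 8 mm of shut; keep it shut.
- bar: Retaining bar: plain dark wooden bar 190 (x) x 22 (y) x 24 mm high, about 0.11 kg; origin: centre of its underside. Starts in the case's +y bay, under the lower door, about along the case's x axis near y = 125 mm, on two cross-blocks (x = +-60 mm, 20 mm wide), so that it spans 38 to 62 mm above the table.
- bar_center (a point): Centre of the retaining bar, 12 mm above its underside; axes as the bar's.
- press: Fixed wooden press: base 150 (x) x 250 (y) x 18 mm, origin: centre of its underside. Two forked posts at y = +-66 mm, 22 mm thick (y), 64 mm wide (x). Each has a seat 90 mm above the table between two cheeks 24 mm high: a slot 32 mm wide, open above, for the bar to lie along y. Between the posts a mould 100 x 110 mm reaches 73 mm, its lid's batten (14 mm wide, along y) 85 mm.
- seat (a point): Point midway between the two fork seats, at seat height (90 mm above the table); axes as the press's (y runs from post to post).
- paste_jar: Bystander: glass jar, 64 mm across, 78 mm high, with a stick in it up to 125 mm high; origin at the centre of its underside. Leave it alone.
- paste_jar2: Bystander: a second such jar. Leave it alone.
- bundle1: Bystander: bundle of cheroots, 110 (x) x 58 x 36 mm high; origin at the centre of its underside. Leave it alone.
- bundle2: Bystander: a second such bundle. Leave it alone.
- rolling_stick: Bystander: flat wooden stick 260 (x) x 24 x 14 mm with a small raised grip near one end, lying on the table. It is not the retaining bar. Leave it alone.
- tea_cup: Bystander: white cup, 70 mm across, 60 mm high. Leave it alone.

How it is judged:
On the way:
1. the lower door is slid fully under the upper one (open by at least 128 mm of 140) (value of joint lower_door above 0.128 m), for 0.2 s.
At the end, for the whole second after the job is handed in: Lower door open by 120 mm or more, upper door within 20 mm of shut; bar at rest in both forks: its centre within 10 mm of the seat point across the slot, within 18 mm along it, 8 to 16 mm above it, its length within 0.1 rad of the line from post to post (value of joint lower_door above 0.12 m and value of joint upper_door below 0.02 m and x of bar_center in the frame of seat between -0.01 and 0.01 m and y of bar_center in the frame of seat between -0.018 and 0.018 m and z of bar_center in the frame of seat between 0.008 and 0.016 m and angle between the x axis of bar and the y axis of press, either way round below 0.1 rad and linear speed of bar below 0.02 m/s and angular speed of bar below 0.1 rad/s); the robot touches nothing.
It fails at once if the bar is dropped (moves faster than 0.6 m/s with no finger on it) (linear speed of bar above 0.6 m/s and contact force between the fingers and bar below 0.05 N).
It fails at once if the upper door is pulled open by more than 40 mm (value of joint upper_door above 0.04 m).
It fails at once if a bystander is moved by more than 30 mm (distance of any of paste_jar, paste_jar2, bundle1, bundle2, rolling_stick, tea_cup from where it was at the start of the episode above 0.03 m).
It also fails if it takes over 51 s, if anything falls off the work surface, if the arm or the gripper's body presses on something with over 40 N, if the wrist force passes 120 N, or if a joint passes its speed limit or range.

ROBOT

A 7-joint arm with a two-finger parallel gripper is mounted at the origin on the work surface. World frame = base frame: x ahead of the robot, y to its left, z up, the work surface at z = 0. Lengths are in m, angles in rad, forces in N, time in s.
With the tool pointing down it reaches from about 0.35 to 0.9 m from the base axis. Payload 19.9 kg.
Tool frame: the origin (TCP) lies at the very end of the fingers, on their centre line; the grasp point (between the pads) lies 19 mm behind it; z points along the fingers, y is the direction in which the jaws open and shut (so a half turn about z gives the same grasp; the last joint's range is limited). The gripper opens to 94 mm and grips with 3 to 60 N. Pads are 16 mm wide; open, the fingers measure 119 mm over their backs; the gripper's body (75 mm by 177 mm) begins 78 mm behind the grasp point.
Start: joints at [-1.179, 0.417, -0.01, 1.614, 0.005, 1.111, -0.053], TCP at [0.263, 0.567, 0.205] pointing down, gripper open.
Joint ranges: [-2.81, 2.81], [-0.39, 2.02], [-1.27, 1.25], [0.06, 2.57], [-1.19, 4.33], [0.19, 2], [-2.82, 2.82]. Speed limits (rad/s): [1.89, 1.89, 2.39, 2.39, 3.01, 3.01, 3.01].

INTERFACE

Orientations are given as [roll, pitch, yaw] about the fixed x, y, z axes, in that order (R = Rz(yaw) Ry(pitch) Rx(roll)).
In Python, from workcell import arm, get_state, optics, workorder, masks_of gives the robot as it stands. The module is installed in compiled form; this text tells all that it offers. Calls block until the motion is done:
- arm.move_pose(position, orientation): joint-space move of the TCP to a pose.
- arm.line_to(position, ori=None, speed=0.15, force_limit=None): straight line of the TCP; ori=None keeps the orientation; speed is the mean speed in m/s. With force_limit (N) it stops when the force on the tool has changed by that much, and returns True; else False.
- arm.move_joints(angles): joint-space move.
- arm.command_gripper(opening, effort=None): opening from 0.0 (shut) to 1.0 (fully open); effort is the grip in N (None keeps the last); returns when the fingers have stopped.
- arm.pause(seconds).
- arm.inverse_kinematics(position, orientation): joint angles nearest the present ones, or None.
- get_state(): the state.
- optics.camera(name): name is "scene" or "top" or "wrist"; returns a dict with "pixels" (384x512x3 uint8, red, green, blue), "camera_matrix" (3x3 intrinsics, pixels), "world_from_camera" (4x4, takes a point from camera to world coordinates). Camera axes: x right, y up, looking along -z (the intrinsics and any distortion apply to the point x, -y, -z); pixel columns grow to the right and rows downward; lengths in m; the calibration is good to about 2 mm. A picture is of the moment at which its call begins. There is no depth.
A pose or a line that the arm cannot do raises arm.PlanningError and nothing moves.
- workorder.job_done(): hands the job in, once; it reports no verdict.
Trained networks look in a picture, given as the dict that the camera call returned (one of the last four; its "shot" number tells which), for a name from the list of things; names that differ only in an ending like _2 or _b are one class to them, and where a whole thing is asked for, a point or a joint stands for the part that bears it (a point fixed in the world has none). Each returns a list of dicts, best first, with "p" (0 to 1); they miss things now and then, are a little off and sometimes report something else, mostly with a low value. They report only what shows in the picture. A call takes as long as a camera call.
- masks_of(picture, target): "pixels" (384x512 bool, what is visible of it) and "uv" ([column, row] in pixels, amid what is visible of it).
The state is a dict: "clock": time; "joint_pos": joint angles; "joint_velocities": joint speeds; "joint_torque": joint torques, N m; "eef_pos": TCP position; "tcp_rot": TCP orientation; "wrist_force": force on the tool from outside, world axes, zero at the start; "wrist_torque": the same for the moment, N m; "finger_gap": opening from 0.0 (shut) to 1.0 (fully open).
Only numpy, scipy, OpenCV 4.12 (cv2) and the standard library are available. Lean on these libraries where they do the work, as an engineer would, in place of code of your own. Each camera call takes 0.05 s, during which the arm holds its last target. There are 200 camera calls.

## Working session

There is one attempt and no reset: what is moved stays moved. The work goes in short steps, each a Python script; the robot and the scene stay as the last script left them, time stands still between calls to the robot, and variables do not carry over. Pictures are saved under pics/ and viewed, about 8 in all and at most 12, crops included, and the job is handed in when it is done.

```bash
mkdir -p pics; cat > h.py <<'E'
import numpy as np, cv2
from workcell import arm, get_state, optics, workorder, masks_of
def save(pic,name): cv2.imwrite('pics/'+name,cv2.cvtColor(pic["pixels"],cv2.COLOR_RGB2BGR))
def toworld(pic,uv,z):
    K=pic["camera_matrix"];T=pic["world_from_camera"]
    uv=np.atleast_2d(np.asarray(uv,float))
    d=np.c_[(uv[:,0]-K[0,2])/K[0,0],-(uv[:,1]-K[1,2])/K[1,1],-np.ones(len(uv))]@T[:3,:3].T
    o=T[:3,3]; return o+d*((z-o[2])/d[:,2])[:,None]
def topix(pic,P):
    K=pic["camera_matrix"];T=pic["world_from_camera"]
    c=(np.atleast_2d(P)-T[:3,3])@T[:3,:3]
    return np.c_[K[0,2]+K[0,0]*c[:,0]/-c[:,2],K[1,2]+K[1,1]*-c[:,1]/-c[:,2]]
def rect(pic,m,z):
    c=max(cv2.findContours(m.astype(np.uint8),0,2)[0],key=cv2.contourArea)[:,0]
    return cv2.minAreaRect(toworld(pic,c,z)[:,:2].astype(np.float32)*1000)
E
python3 - <<'E'
from h import *
t=optics.camera("top");s=optics.camera("scene")
save(t,"t0.png");save(s,"s0.png")
print([k for k in t],t["camera_matrix"],t["world_from_camera"].round(3))
for n,z in dict(case=.09,lower_door=.073,lower_door_pull=.093,upper_door=.085,press=.114,bar=.06,paste_jar=.078,bundle1=.036,rolling_stick=.014,tea_cup=.06).items():
    for m in masks_of(t,n)[:3]: print(n,round(m["p"],2),np.round(m["uv"]),toworld(t,m["uv"],z)[0].round(3),[np.round(q,1) for q in rect(t,m["pixels"],z)])
print(get_state()["clock"])
E
```

```text
['pixels', 'camera_matrix', 'world_from_camera', 'shot'] [[402.37388248   0.         250.46728875]
 [  0.         402.37388248 185.01838155]
 [  0.           0.           1.        ]] [[-0.029  0.982 -0.186  0.361]
 [-0.999 -0.024  0.027 -0.009]
 [ 0.022  0.186  0.982  1.18 ]
 [ 0.     0.     0.     1.   ]]
case 0.94 [165. 203.] [0.522 0.197 0.09 ] [array([529.5, 194.8]), array([262.5, 400.9]), np.float64(8.4)]
lower_door 0.93 [129. 209.] [0.511 0.297 0.073] [array([517.8, 290.3]), array([217.5, 162.5]), np.float64(8.9)]
lower_door_pull 0.86 [129. 208.] [0.512 0.292 0.093] [array([514.9, 285.2]), array([215.5, 159. ]), np.float64(9.1)]
upper_door 0.76 [193. 196.] [0.542 0.121 0.085] [array([545.5, 110.3]), array([220.7, 200.3]), np.float64(9.7)]
press 0.77 [316. 198.] [ 0.523 -0.214  0.114] [array([ 523.9, -214.4]), array([139.2, 232.5]), np.float64(17.1)]
paste_jar 0.89 [385. 187.] [ 0.554 -0.418  0.078] [array([ 557.5, -406.7]), array([67.9, 79.6]), np.float64(52.4)]
paste_jar 0.72 [318. 196.] [ 0.534 -0.226  0.078] [array([ 529.1, -221.7]), array([145.6, 242.3]), np.float64(17.5)]
paste_jar 0.63 [172. 141.] [0.703 0.179 0.078] [array([706.4, 170. ]), array([74.5, 65.1]), np.float64(0.0)]
bundle1 0.93 [299. 151.] [ 0.677 -0.187  0.036] [array([ 678.6, -185.6]), array([ 63.4, 113.9]), np.float64(11.3)]
bundle1 0.87 [136. 148.] [0.695 0.291 0.036] [array([694., 294.]), array([ 64.1, 115.1]), np.float64(9.1)]
rolling_stick 0.56 [339. 239.] [ 0.415 -0.292  0.014] [array([ 414.3, -293.8]), array([ 24.9, 260. ]), np.float64(14.8)]
tea_cup 0.63 [222. 129.] [0.742 0.039 0.06 ] [array([731.5,  40.2]), array([66.8, 72.7]), np.float64(88.8)]
0.6
```

View pics/t0.png

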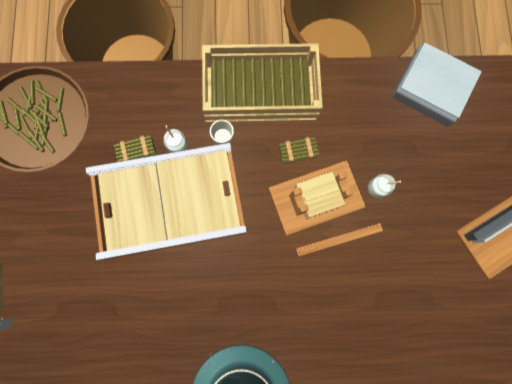

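View pics/s0.png

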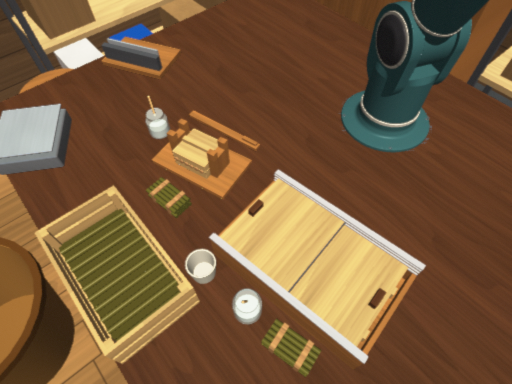

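Top view: the case has pulls at (108,210) (lower door, left/+y end) and (227,188). The press is at (318,198) and the stick at (340,240). The scene view agrees. Next is a closer look from above the pull.

```bash
python3 - <<'E'
from h import *
th=np.radians(8.8)
print(get_state()["tcp_rot"])
t=optics.camera("top")
hsv=cv2.cvtColor(t["pixels"],cv2.COLOR_RGB2HSV)
for (u,v),z in (((108,210),.093),((227,188),.105)):
    m=np.zeros((384,512),bool); m[v-13:v+13,u-9:u+9]=hsv[v-13:v+13,u-9:u+9,2]<90
    uv=np.argwhere(m).mean(0)[::-1]; print(uv,m.sum(),toworld(t,uv,z-.004)[0].round(3))
R=[np.pi,0,th]
for y in (th,th+np.pi,th-np.pi/2,th+np.pi/2):
    q=arm.inverse_kinematics([.5,.36,.28],[np.pi,0,y]); print(y,None if q is None else np.round(q,2))
# tool y along case x -> yaw = th +- 90
best=min((np.max(np.abs(np.array(q)-get_state()["joint_pos"])),y) for y in (th+np.pi/2,th-np.pi/2) if (q:=arm.inverse_kinematics([.5,.33,.28],[np.pi,0,y])) is not None)
print(best)
c0=get_state()["clock"]
arm.move_pose([.5,.33,.27],[np.pi,0,best[1]]); print(get_state()["clock"]-c0)
w=optics.camera("wrist");save(w,"w1.png");print(w["world_from_camera"].round(3),w["camera_matrix"].round(1))
E
```

```text
[-3.14146005e+00  4.52521852e-05  2.70783094e+00]
[103.04545455 210.87878788] 66 [0.506 0.362 0.089]
[nan nan] 0 [nan nan nan]
0.15358897417550102 [-1.1   0.38  0.57  1.56 -0.21  1.26 -1.91]
3.2951816277652943 [-0.68  0.34  0.01  1.55 -0.    1.25  1.05]
-1.4172073526193956 [-0.48  0.36 -0.25  1.54  0.09  1.26  2.55]
1.7243853009703975 [-0.89  0.35  0.29  1.55 -0.1   1.25 -0.43]
(np.float64(0.3449386155250629), np.float64(1.7243853009703975))
1.2917
[[ 0.988 -0.151 -0.039  0.486]
 [ 0.156  0.954  0.257  0.407]
 [-0.002 -0.26   0.966  0.449]
 [ 0.     0.     0.     1.   ]] [[324.3   0.  253. ]
 [  0.  324.3 190.5]
 [  0.    0.    1. ]]<stdin>:8: RuntimeWarning: Mean of empty slice.
  ret = um.true_divide(
```

View pics/w1.png

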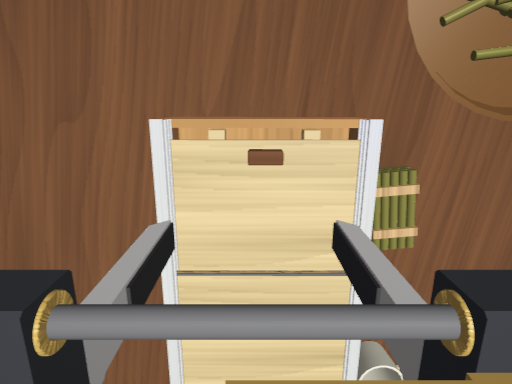

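Wrist view: the pull is at (265,157), the lower door's front edge at row 140, and the rail ends at (151,120) and (382,120). The case is nearly aligned with the camera. I'll compute the case frame and push the door.

```bash
cat >> h.py <<'E'
th=np.radians(8.9)
E
python3 - <<'E'
from h import *
w=optics.camera("wrist")
a,b=toworld(w,[[151,120],[382,120]],.092)
print("rails",a.round(4),b.round(4),np.linalg.norm(b-a),np.degrees(np.arctan2(*(b-a)[1::-1])))
g=toworld(w,[[248,150],[283,150],[283,165],[248,165]],[.093]); print("pull top?",g.round(4),g.mean(0))
d=toworld(w,[[173,140],[358,140]],.073); print("door edge",d.round(4),np.degrees(np.arctan2(*(d[1]-d[0])[1::-1])))
g2=toworld(w,[[178,272],[345,272]],.085); print("upper edge",g2.round(4),np.degrees(np.arctan2(*(g2[1]-g2[0])[1::-1])))
h=cv2.cvtColor(w["pixels"],cv2.COLOR_RGB2HSV)[140:175,235:300,2]
print(h[:,30], h[17])
E
```

```text
rails [0.3798 0.3727 0.092 ] [0.6258 0.4116 0.092 ] 0.249011439726279 8.995968374391401
pull top? [[0.4881 0.3571 0.093 ]
 [0.5261 0.3632 0.093 ]
 [0.5292 0.3467 0.093 ]
 [0.4906 0.3406 0.093 ]] [0.50850658 0.35188106 0.093     ]
door edge [[0.4009 0.3522 0.073 ]
 [0.6117 0.3856 0.073 ]] 9.00183602967612
upper edge [[0.425  0.1915 0.085 ]
 [0.6309 0.2242 0.085 ]] 9.045806452366888
[210 227 226 225 223 229 234 233 232 102  81 115 129 128 126 124 121 120
 119 117 118 119 120 122 106 191 229 229 228 226 222 219 217 217 217] [221 221 221 221 222 222 221 222 222 222 222 221 193 118 115 120 120 120
 121 120 120 120 120 120 120 120 120 120 120 120 120 120 121 120 120 120
 120 120 119 120 120 120 121 120 120 120 120 122 163 207 223 223 223 223
 223 223 223 223 223 223 223 223 223 223 223]
```

```bash
cat >> h.py <<'E'
th=np.radians(9.0); O=np.array([.5341,.1947])
ex=np.array([np.cos(th),np.sin(th)]); ey=np.array([-np.sin(th),np.cos(th)])
def cw(x,y,z): return [*(O+x*ex+y*ey),z]
def wc(p): return np.array([(np.array(p[:2])-O)@ex,(np.array(p[:2])-O)@ey,p[2]]).round(4)
E
python3 - <<'E'
from h import *
Rp=[np.pi,0,th+np.pi/2]
arm.command_gripper(0.0,20)
arm.move_pose(cw(0,.192,.15),Rp)
print(arm.line_to(cw(0,.192,.081),speed=.1,force_limit=12),wc(get_state()["eef_pos"]))
print(arm.line_to(cw(0,.036,.081),speed=.09,force_limit=15),wc(get_state()["eef_pos"]),get_state()["wrist_force"].round(1))
arm.line_to(cw(0,.075,.081),speed=.15)
arm.command_gripper(.55)
arm.move_pose(cw(0,.075,.25),Rp)
w=optics.camera("wrist");save(w,"w2.png")
for n in("bar","lower_door_pull"):
    for m in masks_of(w,n)[:2]: print(n,m["p"],m["uv"],wc(toworld(w,m["uv"],.062 if n=="bar" else .093)[0]),rect(w,m["pixels"],.062))
print(get_state()["clock"])
E
```

```text
False [0.0004 0.1921 0.0816]
True [-0.0002  0.0485  0.081 ] [-1.9  6.9  3.9]
bar 0.95 [255.6, 128.6] [0.0017 0.1243 0.062 ] ((516.1215209960938, 317.9239501953125), (189.25872802734375, 22.815553665161133), 10.776102066040039)
lower_door_pull 0.81 [254.1, 209.5] [0.0001 0.0395 0.093 ] ((529.1873779296875, 221.91220092773438), (227.94094848632812, 44.04249954223633), 9.011957168579102)
8.4417
```

View pics/w2.png

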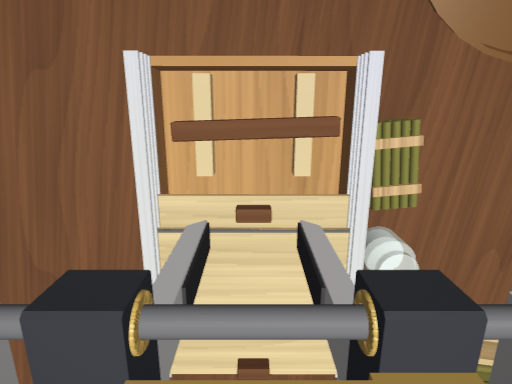

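Wrist view: the door is fully open with its pull at (254,213). The bar is at (256,128) on its blocks and the upper door is shut. Before grasping, I'll look at the press with an empty gripper.

```bash
python3 - <<'E'
from h import *
yaw=np.radians(17.1)+np.pi/2
arm.move_pose([.54,-.265,.28],[np.pi,0,yaw])
w=optics.camera("wrist");save(w,"w3.png")
for m in masks_of(w,"press")[:2]: print(m["p"],m["uv"],rect(w,m["pixels"],.018))
print(get_state()["clock"],get_state()["joint_pos"].round(2))
E
```

```text
0.56 [260.2, 128.6] ((540.7112426757812, -234.76419067382812), (150.45301818847656, 249.9651336669922), 17.68760871887207)
10.475 [-0.14  0.38  0.72  1.6  -0.26  1.26  0.93]
```

View pics/w3.png

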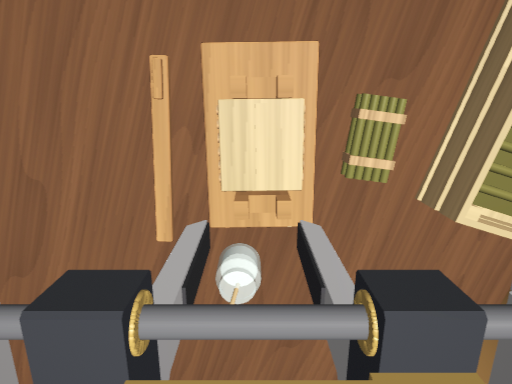

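Wrist view: press base spans (203–318, 42–228), with fork slots centred near (261,77) and (262,203). The mask rectangle at base height matches 150x250 mm. I'll cross-check against the slots, then grasp the bar.

```bash
python3 - <<'E'
from h import *
w=optics.camera("wrist")
P=np.array([.5407,-.2348]);a=np.radians(17.69)
px=np.array([np.cos(a),np.sin(a)]);py=np.array([-np.sin(a),np.cos(a)])
im=cv2.cvtColor(w["pixels"],cv2.COLOR_RGB2BGR)
im=cv2.resize(im,None,fx=4,fy=4,interpolation=2)
for y in(-77,-55,55,77):
  for x in (-32,-16,16,32):
    u=topix(w,[*(P+x*px/1e3+y*py/1e3),.114])[0]; cv2.circle(im,tuple(int(4*v+2) for v in u),4,(0,0,255),-1)
cv2.imwrite("pics/c3.png",im[120:960,700:1400][:, :][::1][:600*2:1] if 0 else cv2.resize(im[120:960,740:1360],(443,600)))
# grasp bar
yb=np.radians(10.8); B=[.5161,.3179]
q0=get_state()["joint_pos"]
def pick(pos,y):
    return min(((abs(np.array(q)[6]),y) for y in (y,y+np.pi,y-np.pi) if (q:=arm.inverse_kinematics(pos,[np.pi,0,y])) is not None))[1]
yg=yb+np.pi
for y in(yb,yb+np.pi):
  for b in (a+np.pi/2,a-np.pi/2):
    q=arm.inverse_kinematics([*B,.25],[np.pi,0,y]);q2=arm.inverse_kinematics([*P,.25],[np.pi,0,b+0*a])
    print(np.round([y,b],2),np.round(q,2),np.round(q2,2))
E
```

```text
[0.19 1.88] [-1.16  0.43  0.76  1.63 -0.31  1.21 -1.72] [-0.18  0.38  0.71  1.67 -0.26  1.19  0.89]
[ 0.19 -1.26] [-1.16  0.43  0.76  1.63 -0.31  1.21 -1.72] [-0.42  0.51  1.09  1.68 -0.47  1.24 -2.06]
[3.33 1.88] [-1.02  0.38  0.55  1.63 -0.21  1.19  1.33] [-0.18  0.38  0.71  1.67 -0.26  1.19  0.89]
[ 3.33 -1.26] [-1.02  0.38  0.55  1.63 -0.21  1.19  1.33] [-0.42  0.51  1.09  1.68 -0.47  1.24 -2.06]
```

View pics/c3.png

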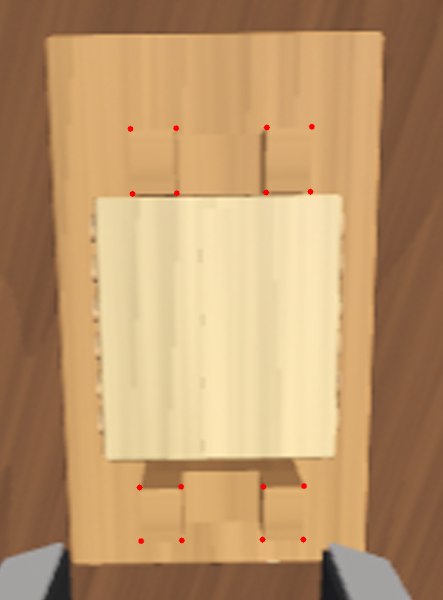

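The projected cheek corners land on the forks to within about 1 mm, so the press pose is good. Grasping the bar now.

```bash
python3 - <<'E'
from h import *
Rg=[np.pi,0,np.radians(10.8)+np.pi]; B=[.5161,.3179]
arm.move_pose([.53,0.0,.25],[np.pi,0,2.6])
arm.move_pose([*B,.16],Rg)
print(arm.line_to([*B,.034],speed=.1,force_limit=10),get_state()["eef_pos"].round(4))
arm.command_gripper(0.0,25); print("gap mm",get_state()["finger_gap"]*94)
arm.line_to([*B,.25],speed=.12)
print("gap mm",get_state()["finger_gap"]*94,get_state()["wrist_force"].round(2),get_state()["clock"])
w=optics.camera("wrist");save(w,"w4.png")
for m in masks_of(w,"bar")[:1]: print(m["p"],m["uv"],toworld(w,m["uv"],.27)[0],rect(w,m["pixels"],.278))
E
```

```text
False [0.5164 0.3181 0.0346]
gap mm 21.731053476614882
gap mm 21.59279943238596 [ 0.61  0.33 -0.62] 16.7417
0.69 [256.1, 193.0] [0.48393766 0.31445133 0.27      ] ((482.19775390625, 312.6806640625), (122.34288024902344, 22.197431564331055), 10.623092651367188)
```

View pics/w4.png

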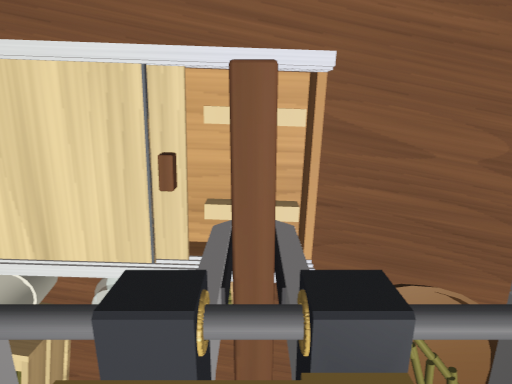

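The bar is held, centred to within 1 mm and aligned with the tool, with its end at (253,60). Moving to the forks.

```bash
python3 - <<'E'
from h import *
P=[.5407,-.2348];a=np.radians(17.69);R=[np.pi,0,a+np.pi/2]
arm.move_pose([*P,.22],R)
arm.line_to([*P,.125],speed=.1)
hit=arm.line_to([*P,.092],speed=.05,force_limit=6); print("early hit",hit,get_state()["eef_pos"].round(4))
if not hit:
    print(arm.line_to([*P,.082],speed=.02,force_limit=4))
    s=get_state();print(s["eef_pos"].round(4),s["wrist_force"].round(1))
w=optics.camera("wrist");save(w,"w5.png");s=optics.camera("scene")
cv2.imwrite("pics/s5.png",cv2.resize(cv2.cvtColor(s["pixels"],cv2.COLOR_RGB2BGR)[80:220,120:280],None,fx=3.5,fy=3.5,interpolation=2))
print(get_state()["clock"])
E
```

```text
early hit False [ 0.5408 -0.235   0.0922]
True
[ 0.5409 -0.2348  0.0857] [ 0.9 -0.4  1.9]
21.2333
```

View pics/w5.png

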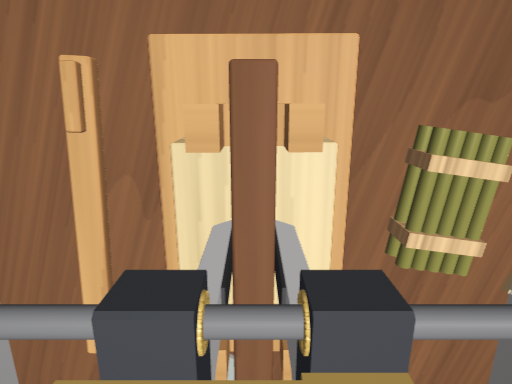

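The bar lies between the cheeks (slot at about (254,125)), and contact came at the expected height. Releasing and retreating.

```bash
python3 - <<'E'
from h import *
P=[.5407,-.2348];a=np.radians(17.69);R=[np.pi,0,a+np.pi/2]
arm.command_gripper(.5); arm.pause(.2)
p=get_state()["eef_pos"]
arm.line_to([p[0],p[1],.2],speed=.1)
arm.move_pose([.54-.0,-.265,.28],R)
w=optics.camera("wrist");save(w,"w6.png")
px=np.array([np.cos(a),np.sin(a)]);py=np.array([-np.sin(a),np.cos(a)])
for m in masks_of(w,"bar")[:1]:
    r=rect(w,m["pixels"],.114); d=np.array(r[0])/1e3-P; print(m["p"],r,"offset mm",d@px*1e3,d@py*1e3)
t=optics.camera("top");save(t,"t6.png")
for n in("upper_door","lower_door"):
    for m in masks_of(t,n)[:1]: print(n,m["p"],rect(t,m["pixels"],.085))
print(get_state()["clock"],get_state()["finger_gap"])
E
```

```text
0.9 ((539.9207153320312, -233.81629943847656), (22.5982666015625, 189.23345947265625), 17.577251434326172) offset mm -0.44352189906228395 1.1739845456925109
upper_door 0.66 ((679.2178344726562, 283.9327697753906), (59.54148483276367, 108.3726577758789), 11.309206008911133)
lower_door 0.67 ((526.0093383789062, 225.29249572753906), (216.53163146972656, 38.5540657043457), 8.514602661132812)
24.0 0.4972619645268897
```

View pics/w6.png

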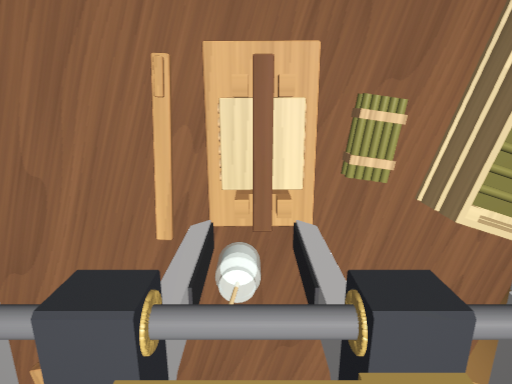

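View pics/t6.png

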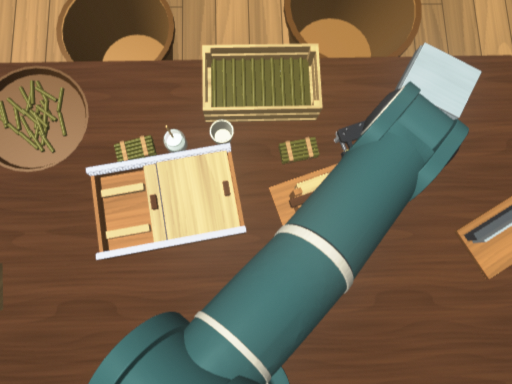

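The bar lies in both forks and sticks out past both posts, at (263,55) to (262,230). The lower door is open with its pull at (154,202), and the upper door is shut with its pull still at (227,188). The bystanders have not moved. Handing in.

```bash
python3 -c "
from h import *
workorder.job_done()"
```

```text
the job is handed in; nothing more can be done
```

The bar is lying in both forks of the press, the lower door is open, and I handed the job in at about 24 s of the 51 s allowed. The hand-in gives no verdict.

**What I did:** I pushed the lower door's pull with closed fingers until it met its stop. Then I gripped the bar at its centre, lowered it into the forks until it touched, released it and backed away.

**Last checks:**
- **Bar:** it is about 0.4 mm off the seat point across the slot, 1.2 mm along it, and 0.1° off the line between the posts. It met the seat within about 1 mm of the expected height, and sticks out past both posts.
- **Lower door:** the finger stopped within 1 mm of where the full 140 mm of travel should leave it. The last top view still shows it open.
- **Upper door:** early on it measured about 4 mm from shut, within the 8 mm it may start at. Its pull is in the same place in the first and last top views.
- **Bystanders:** those in view look unmoved. The arm covered the rolling stick and one jar in the last top view, but both look in place in the wrist view.

**One check failed:** in the last picture the network's detection for `upper_door` landed on a bundle instead (p 0.66). I judged the upper door from the picture itself.

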